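# Scan the labelled specimen cup

## Task

Take the barcode scanner out of its stand, lay it down flat on the blue mat and let go, then pick it up again by the handle and point its red window squarely at the middle of the barcode label on the labelled cup, about 65 mm from it, keeping it steady for two seconds. Then lay the scanner back down flat on the mat and let go. Do not drop it, and do not shift the cups, the hand-cream jar or the purple cartridge.

Things in the scene. Friction and masses are not known exactly. Their poses are not given: they have to be found in the camera images.
- scanner: bar-shaped hand scanner, 165 mm long, 30 mm thick (x), flat sides: white handle 38 mm wide (y) over the first 112 mm, then a purple head 48 mm wide with a red window in its end face. Origin: centre of the tail end face; z runs along it from tail to window, the way it looks. It starts upright in the stand, window up. The yellow trigger is only painted. About 0.18 kg; it balances 81 mm from the tail
- scanner_window (a point): middle of the red window, 165 mm along z from the scanner's tail; same axes as the scanner, z points out of the window, along the line of sight
- scanner_middle (a point): point half way along the scanner's axis, 82.5 mm from its tail; same axes as the scanner
- stand: fixed grey stand: 90 x 90 mm foot 12 mm thick with an upright open pocket, inside 42 mm (x) by 50 mm (y), 52 x 60 mm outside, its floor 12 mm and its rim 79 mm above the bench. Origin: centre of the underside, z up. It stands on the left or the right side of the bench
- mat: fixed blue mat 200 mm (x) by 260 mm (y), 3 mm thick, flat on the bench. Origin: centre of its underside
- riser: fixed white platform 90 mm (x) by 320 mm (y), 90 mm high, on which the three cups stand in a row. Origin: centre of its underside
- cup_labelled: loose cup 75 mm high, 62 mm across, yellow lid 68 mm across; the only one with a white barcode label, on its -x side, 36 mm high, 38 mm wide. A white paper strip 16 mm wide runs from the label up and over the lid to its centre: from above it points from the lid's centre to the label's side. Origin: centre of the underside, z up
- label (a point): middle of the barcode label, on the cup's surface 32 mm above the cup's underside; same axes as the cup: the label faces its -x
- cup_a: loose cup of the same kind without label, bystander. Origin: centre of the underside
- cup_b: loose cup of the same kind without label, bystander. Origin: centre of the underside
- jar: loose white hand-cream jar, 72 mm across, 85 mm high, bystander, on the side away from the stand. Origin: centre of the underside
- cartridge: loose purple and white test cartridge, 36 x 36 x 64 mm, upright, bystander. Origin: centre of the underside
Not all that is in view belongs to the job. There is more than one size of the scanner; the job needs the smallest. What is shaped like the cup_labelled but turquoise is not meant.

How it is judged (in metres and radians):
On the way, in this order (a step that is already met when the one before it is completed fails the run):
1. the scanner lies flat on the mat, its middle over the mat, let go and at rest (angle between scanner's own z axis and vertical between 1.45 and 1.69 rad and height (world z) of scanner below 0.032 m and contact force between the fingers and scanner below 0.1 N and linear speed of scanner below 0.02 m/s and x of scanner_middle in the frame of mat between -0.1 and 0.1 m and y of scanner_middle in the frame of mat between -0.13 and 0.13 m), for 0.2 s.
2. held by the handle, off the mat and platform, the window looks at the label: 35 to 95 mm off, sight line within 12 mm of its middle and 20 degrees of square, steady (20 mm/s, 0.1 rad/s) 1.6 s (z of label in the frame of scanner_window between 0.035 and 0.095 m and x of label in the frame of scanner_window between -0.012 and 0.012 m and y of label in the frame of scanner_window between -0.012 and 0.012 m and x of scanner_window in the frame of label below -0.03 m and angle between the z axis of scanner and the x axis of cup_labelled, either way round below 0.35 rad and contact force between the fingers and scanner above 1 N and contact force between scanner and riser below 0.1 N and contact force between scanner and mat below 0.1 N and linear speed of scanner below 0.02 m/s and angular speed of scanner below 0.1 rad/s and z of the grasp point in the frame of scanner below 0.12 m), for 1.6 s.
At the end, for the whole second after the job is handed in: After the scan the scanner lies flat and at rest on the mat (its middle over the mat, its length within 7 degrees of level), let go; the labelled cup stands upright on the white platform, and no cup, jar or cartridge has been shifted by more than 20 mm (angle between scanner's own z axis and vertical between 1.45 and 1.69 rad and height (world z) of scanner below 0.032 m and linear speed of scanner below 0.02 m/s and x of scanner_middle in the frame of mat between -0.1 and 0.1 m and y of scanner_middle in the frame of mat between -0.13 and 0.13 m and angle between cup_labelled's own z axis and vertical below 0.1 rad and height (world z) of cup_labelled above 0.085 m); the robot touches nothing.
It fails at once if a cup, the hand-cream jar or the cartridge shifted by more than 20 mm (distance of any of label, cup_labelled, cup_a, cup_b, jar, cartridge from where it was at the start of the episode above 0.02 m).
It fails at once if the scanner dropped or thrown: moving faster than 1 m/s out of the fingers (contact force between the fingers and scanner below 0.1 N and linear speed of scanner above 1 m/s).
It also fails if it takes over 64 s, if anything falls off the work surface, if the arm or the gripper's body presses on something with over 40 N, if the wrist force passes 120 N, or if a joint passes its speed limit or range.

## Robot

A 6-joint arm with a two-finger parallel gripper is mounted at the origin on the work surface. World frame = base frame: x ahead of the robot, y to its left, z up, the work surface at z = 0. Lengths are in mm, angles in rad, forces in N, time in s.
With the tool pointing down it reaches from about 275 to 850 mm from the base axis. Payload 5.2 kg.
Tool frame: the origin (TCP) lies where the fingers leave the gripper's body, on its centre line; the fingertips stand robot.finger_overhang ahead of it and the grasp point (between the pads) lies 54 mm ahead of it (robot.finger_overhang is the distance from the TCP to the fingertips, in mm); y points along the fingers, z is the direction in which the jaws open and shut, and the axes are right-handed (so a half turn about y gives the same grasp; the last joint's range is limited). The gripper opens to 85 mm and grips with 20 to 120 N. Pads are 22 mm wide; open, the fingers measure 114 mm over their backs; the gripper's body (76 mm by 85 mm) begins 54 mm behind the grasp point. The pads swing forward as they close: fully open they stand 13 mm farther back than shut.
Start: joints at [-1.39, 0.259, 1.535, -0, 1.348, -0.203], TCP at [205.967, -509.984, 303.91] pointing down, gripper open.
Joint ranges: [-3.14, 3.14], [-0.91, 2.08], [0.19, 2.58], [-1.22, 4.36], [0.22, 2.71], [-3.12, 3.12]. Speed limits (rad/s): [2.57, 2.57, 3.14, 3.14, 3.14, 3.14].

## Interface

Orientations are given as a 3x3 rotation matrix whose columns are the frame's x, y, z axes.
In Python, from station import robot, eyes gives the robot as it stands.
- The arm moves only by the shell command python3 -m inch 'ROWS'. ROWS is JSON, a list of rows, each an object with "travel": the shift along the world's x, y, z in m, a list of three; "twist": the turn, a rotation vector about the world's x, y, z in rad, a list of three; "hand": the opening, from 0 (shut) to 1 (fully open). In form: [{"travel": [x, y, z], "twist": [ax, ay, az], "hand": hand}, ...]. A call has exactly 8 rows; each row shifts and turns the pose as measured when the row begins; what a row does not reach is not made up. A row lasts 1/12 s, in which the tool goes at most 41.7 mm and 7.16 degrees, less where a joint would pass 70% of its speed; a pose out of reach is approached as far as the arm can. A call with a gripper value outside its range is refused whole. The fingers move at their own pace and stop on an object; the grip force is fixed at half the most. Time passes only in rows, so rows that do not move let the fingers close, or fill a call up. It gives the time, the measured TCP pose, the force and the opening at its end, in the units of the state.
- robot.read_state(): the state, without advancing time (a new reading comes with each control period).
- eyes.grab_frame(name): name is "scene" or "top" or "wrist"; returns (picture, depth): 384x512x3 uint8, red, green, blue; 384x512 float32, mm along the optical axis (not along the pixel's ray), 0 where there is no reading.
- eyes.calibration(name): a dict with "fx", "fy", "cx", "cy" (pixels), "origin" and "orientation" of the camera in the world. Camera axes: x right, y down, z forward; pixel columns grow to the right and rows downward; lengths in mm; the calibration is good to about 2 mm. The wrist camera is an equidistant fisheye: a pixel r from the principal point sees the ray r / f radians off the axis. A picture is of the moment at which its call begins: read the wrist's pose just before it. calibration takes no time and is no camera call; for the wrist camera it gives the pose at the moment of the call.
- robot.close_job(): hands the job in, once; it reports no verdict.
The state is a dict: "t": time; "qpos": joint angles; "dq": joint speeds; "joint_torque": joint torques, N m; "ee_pos": TCP position; "tcp_rot": TCP orientation; "force": force on the tool from outside, world axes, zero at the start; "torque": the same for the moment, N m; "opening": finger opening in mm.
Only numpy, scipy, OpenCV 4.12 (cv2) and the standard library are available. Lean on these libraries where they do the work, as an engineer would, in place of code of your own. Each camera call takes 0.05 s, during which the arm holds its last target. There are 200 camera calls.

## Working session

There is one attempt and no reset: what is moved stays moved. The work goes in short steps, Python scripts to look and compute and a shell command to move; the robot and the scene stay as the last step left them, time stands still between calls to the robot, and variables do not carry over. Pictures are saved under pics/ and viewed, about 8 in all and at most 12, crops included, and the job is handed in when it is done.

```bash
ls; mkdir -p pics
cat > h.py <<'E'
import numpy as np, cv2
from station import robot, eyes
def save(n,im): cv2.imwrite(f'pics/{n}.png',cv2.cvtColor(im,cv2.COLOR_RGB2BGR))
def cloud(d,c):
    v,u=np.indices(d.shape); 
    p=np.stack([(u-c['cx'])/c['fx']*d,(v-c['cy'])/c['fy']*d,d],-1)
    return p@np.array(c['orientation']).T+np.array(c['origin'])
E
python3 - <<'E'
from h import *
for n in('scene','top'):
    im,d=eyes.grab_frame(n); c=eyes.calibration(n); np.savez(n+'.npz',im=im,d=d,p=cloud(d,c)); save(n,im); print(n,c)
s=robot.read_state(); print(s, robot.finger_overhang)
a=np.hstack([np.load('top.npz')['im']]);
E
```

```text
pics
scene {'fx': 362.00895696821055, 'fy': 362.00895696821055, 'cx': 253.94833219255392, 'cy': 188.2134859809329, 'origin': array([1175.97244466,  592.05826221,  838.57940288]), 'orientation': array([[-0.66710626,  0.49025587, -0.56090857],
       [ 0.74481545,  0.42396882, -0.5152673 ],
       [-0.01480507, -0.76151141, -0.6479824 ]])}
top {'fx': 413.38068002391344, 'fy': 413.38068002391344, 'cx': 246.46677696331403, 'cy': 191.97978093006208, 'origin': array([ 393.55545489,   51.27414249, 1512.07111026]), 'orientation': array([[-0.00652388, -0.99264889,  0.12085374],
       [-0.99996961,  0.00699189,  0.00344887],
       [-0.00426851, -0.12082757, -0.99266433]])}
{'t': 0.1, 'qpos': array([-1.38980268e+00,  2.59293562e-01,  1.53600031e+00, -7.82256265e-06,
        1.34800754e+00, -2.02822517e-01]), 'dq': array([ 0.0003027 , -0.00222082, -0.00167143, -0.00048654, -0.00023788,
       -0.00059507]), 'joint_torque': array([ 2.91265416e-03, -4.46973467e+01, -2.91246021e+01, -2.28651415e-04,
        6.30815528e-03,  1.31095646e-05]), 'ee_pos': array([ 205.89459252, -509.61062675,  303.134407  ]), 'tcp_rot': array([[-9.27241788e-01, -3.15092492e-04,  3.74463038e-01],
       [-3.74463019e-01,  1.67946915e-03, -9.27240329e-01],
       [-3.36732653e-04, -9.99998540e-01, -1.67526446e-03]]), 'force': array([-1.20465178, -0.38660038, -0.68571618]), 'torque': array([0.00959086, 0.02494295, 0.00271507]), 'opening': 85.43453589977246} 72.6
```

View pics/top.png

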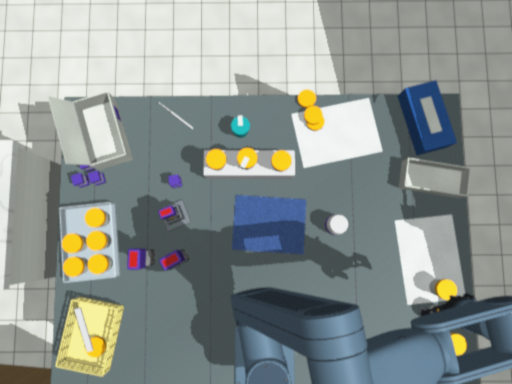

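View pics/scene.png

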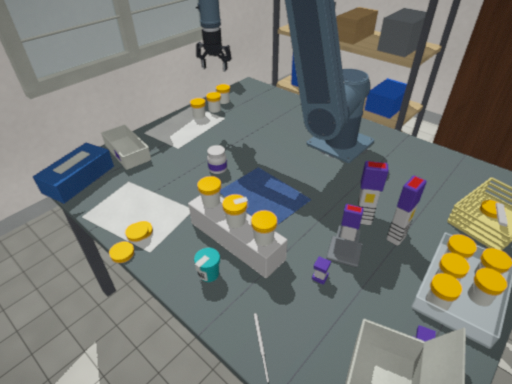

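Top view: candidates for the scanner are the red windows at (167,212) in the grey stand, (137,258) and (172,260), which are larger and free-standing. For the cup: lids at (216,159), (247,158) with the paper strip, (281,160), and a turquoise one at (240,124). I choose (167,212), the one in the stand, and (247,158). I'll check both in one crop and measure.

Run:
```python
from h import *
t=np.load('top.npz'); im,p=t['im'],t['p']; d=t['d']
s=np.load('scene.npz')
a=cv2.resize(im[140:285,120:320],(800,580),interpolation=cv2.INTER_CUBIC)
save('crop1',a)
hsv=cv2.cvtColor(im,cv2.COLOR_RGB2HSV); H,S,V=cv2.split(hsv)
def comps(name,m,mn=15):
    n,l,st,ce=cv2.connectedComponentsWithStats(m.astype(np.uint8))
    for i in range(1,n):
        if st[i,4]>=mn:
            q=p[l==i]; r=cv2.minAreaRect(q[:,:2].astype(np.float32))
            print(name,ce[i].round(1),st[i,4],'med',np.median(q,0).round(1),'zmin/max',q[:,2].min().round(),q[:,2].max().round(),'rect',np.round(r[0],1),np.round(r[1],1),round(r[2],1))
R=np.zeros(H.shape,bool);R[90:300,110:360]=1
comps('red',R&((H<8)|(H>172))&(S>130)&(V>80))
comps('purple',R&(H>122)&(H<150)&(S>80))
comps('lid',R&(H>15)&(H<30)&(S>150),40)
comps('blue',R&(H>100)&(H<122)&(S>120)&(p[...,2]<20),200)
comps('riser',R&(abs(p[...,2]-90)<8)&(S<60),60)
comps('white jar',R&(abs(p[...,2]-85)<8)&(S<60)&(p[...,1]<-100),60)
comps('stand rim',R&(abs(p[...,2]-79)<6)&(p[...,1]>150),10)
```

```text
red [165.5 211.5] 38 med [494.1 318.  179.8] zmin/max 174.0 184.0 rect [493.8 318.1] [13.1 30.5] 20.3
red [132.8 258.4] 91 med [347.8 407.1 223.3] zmin/max 217.0 230.0 rect [346.1 407.1] [20.3 40. ] 89.3
red [169.8 259.9] 91 med [340.9 292.9 222.2] zmin/max 215.0 1512.0 rect [370.8 184.1] [ 25.4 268.3] 15.1
purple [116.9 113.3] 23 med [866.7 528.5  47.3] zmin/max 29.0 69.0 rect [863.3 527. ] [39.4  2.2] 15.9
purple [174.5 180.7] 144 med [613.6 312.6  63. ] zmin/max -2.0 1512.0 rect [508.5 203.1] [378.5  42.7] 46.4
purple [167.8 212. ] 109 med [492.6 310.1 173.8] zmin/max 2.0 184.0 rect [499.3 336.5] [89.7 47.1] 76.9
purple [137.9 258.5] 231 med [344.8 389.  216.5] zmin/max -4.0 1512.0 rect [375.3 277.1] [ 67.2 448. ] 13.1
purple [172.8 259. ] 182 med [344.6 281.  219.3] zmin/max -2.0 1512.0 rect [366.4 213.6] [ 46.9 325.8] 17.7
lid [310.6 109.6] 620 med [ 876.2 -183.6   20.7] zmin/max -3.0 1512.0 rect [ 662.6 -106.6] [122.5 611.7] 70.9
lid [247.2 156.1] 250 med [679.5  50.  166.2] zmin/max 158.0 1512.0 rect [551.1  56.1] [ 63.1 314.9] 89.5
lid [215.6 158.6] 319 med [668.9 156.3 166.2
[... 431 characters left out ...]
max 82.0 98.0 rect [671.5  48.3] [319.3  89.3] 89.5
riser [338.4 223.4] 246 med [ 457.2 -259.1   86.5] zmin/max 82.0 95.0 rect [ 455.7 -259.5] [59.2 58.4] 89.4
white jar [292.9 161. ] 61 med [ 678.6 -107.    88.8] zmin/max 84.0 93.0 rect [ 670.3 -105.3] [11.  88.9] 88.9
white jar [338.5 223.3] 261 med [ 457.3 -259.4   86.3] zmin/max 79.0 93.0 rect [ 455.7 -260.1] [60.3 58.5] 89.5
stand rim [119.9 130.5] 10 med [791.4 505.1  78.6] zmin/max 74.0 85.0 rect [791.3 505.5] [36.8  2.3] 18.4
stand rim [121.2 152. ] 35 med [707.3 493.5  78.4] zmin/max 74.0 84.0 rect [713.1 498.7] [37.7 76.4] 61.6
stand rim [175.1 214.3] 57 med [485.8 298.7  79.4] zmin/max 74.0 84.0 rect [495.9 317.9] [51.7 59.9] 21.0
```

View pics/crop1.png

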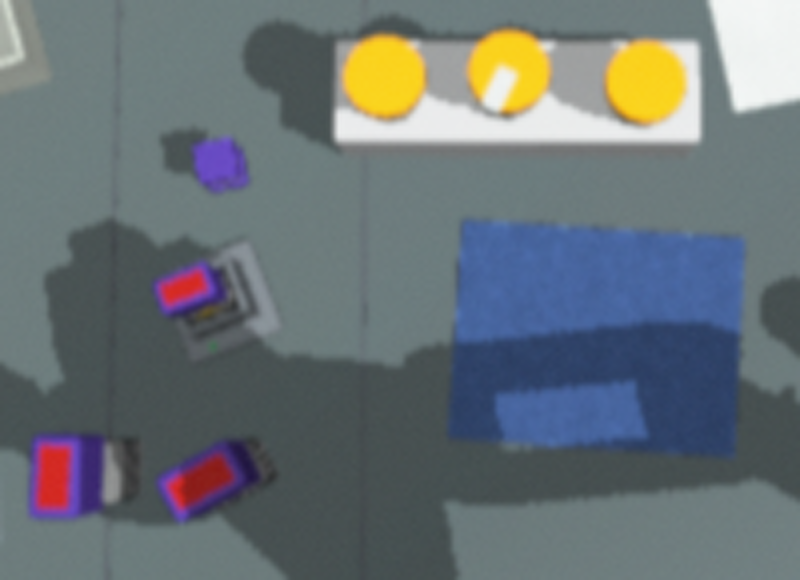

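Crop: the small scanner's window is at crop (187,287), in the grey stand. The labelled lid is at (510,72), with its strip toward (498,90), so the label faces −x and +y. The two larger scanners stand below left. Next I'll measure the strip direction.

Run:
```python
from h import *
t=np.load('top.npz'); im,p=t['im'],t['p']; c=eyes.calibration('top')
def ray(u,v,z):
    r=np.array(c['orientation'])@np.array([(u-c['cx'])/c['fx'],(v-c['cy'])/c['fy'],1]); o=np.array(c['origin']); return (o+r*(z-o[2])/r[2])[:2]
k=8; x0,y0=228,138
a=cv2.resize(im[y0:y0+36,x0:x0+40],None,fx=k,fy=k,interpolation=cv2.INTER_CUBIC)
H,S,V=cv2.split(cv2.cvtColor(a,cv2.COLOR_RGB2HSV))
lid=((H>15)&(H<32)&(S>140)&(V>150)).astype(np.uint8)
cs=max(cv2.findContours(lid,0,1)[0],key=cv2.contourArea); hull=cv2.convexHull(cs)
(e,r)=cv2.minEnclosingCircle(hull)
px=lambda q:((q[0]+.5)/k-.5+x0,(q[1]+.5)/k-.5+y0)
L=ray(*px(e),165); print('lid centre',L,'radius mm',r/k*1347/413)
disc=np.zeros_like(lid); cv2.circle(disc,(int(e[0]),int(e[1])),int(r*0.93),1,-1)
st=((disc>0)&(S<110)&(V>150)).astype(np.uint8)
q=max(cv2.findContours(st,0,1)[0],key=cv2.contourArea); mr=cv2.minAreaRect(q)
m=cv2.moments(q); w=np.array([ray(*px(z),165) for z in cv2.boxPoints(mr)]); print('strip box',w.round(1), np.linalg.norm(w[1]-w[0]),np.linalg.norm(w[2]-w[1]))
cen=ray(*px((m['m10']/m['m00'],m['m01']/m['m00'])),165); dv=cen-L; print('centroid dir',np.degrees(np.arctan2(dv[1],dv[0])),np.linalg.norm(dv))
for i in(0,1):
    f=w[i+1]-w[i]; print('edge',np.degrees(np.arctan2(f[1],f[0])),np.linalg.norm(f))
```

```text
lid centre [673.39779903  53.88918197] radius mm 34.725331936852406
strip box [[649.   77.9]
 [680.2  62. ]
 [671.2  45.1]
 [640.1  61. ]] 34.93216456120342 19.150490244424265
centroid dir 150.24291326572632 15.695889412945947
edge -26.933254035268586 34.93216456120342
edge -117.82676019206157 19.150490244424265
```

```bash
python3 -m inch '[{"travel":[0.02,0.035,0.01],"twist":[0,0,0.12],"hand":1},{"travel":[0.02,0.035,0.01],"twist":[0,0,0.12],"hand":1},{"travel":[0.02,0.035,0.01],"twist":[0,0,0.12],"hand":1},{"travel":[0.02,0.035,0.01],"twist":[0,0,0.12],"hand":1},{"travel":[0.02,0.035,0],"twist":[0,0,0.12],"hand":1},{"travel":[0.02,0.035,0],"twist":[0,0,0.12],"hand":1},{"travel":[0.02,0.035,0],"twist":[0,0,0.12],"hand":1},{"travel":[0.02,0.035,0],"twist":[0,0,0.12],"hand":1}]'
```

```text
t: 0.77
ee_pos: [364.2, -224.9, 339.5]
tcp_rot: [[-0.199, -0.007, 0.98], [-0.98, 0.002, -0.199], [-0.001, -1.0, -0.007]]
force: [1.6, -0.2, -1.1]
opening: 85.3
```

```bash
python3 -m inch '[{"travel":[0.015,0.036,0],"twist":[0,0,0.071],"hand":1},{"travel":[0.015,0.036,0],"twist":[0,0,0.071],"hand":1},{"travel":[0.015,0.036,0],"twist":[0,0,0.071],"hand":1},{"travel":[0.015,0.036,0],"twist":[0,0,0.071],"hand":1},{"travel":[0.015,0.036,0],"twist":[0,0,0.071],"hand":1},{"travel":[0.015,0.036,0],"twist":[0,0,0.071],"hand":1},{"travel":[0.015,0.036,0],"twist":[0,0,0.071],"hand":1},{"travel":[0.015,0.036,0],"twist":[0,0,0.071],"hand":1}]'
python3 -m inch '[{"travel":[0.007,0.014,0],"twist":[0.112,0.043,0],"hand":1},{"travel":[0.007,0.014,0],"twist":[0.112,0.043,0],"hand":1},{"travel":[0.007,0.014,0],"twist":[0.112,0.043,0],"hand":1},{"travel":[0.007,0.014,0],"twist":[0.112,0.043,0],"hand":1},{"travel":[0.007,0.014,0],"twist":[0.112,0.043,0],"hand":1},{"travel":[0.007,0.014,0],"twist":[0.112,0.043,0],"hand":1},{"travel":[0.007,0.014,0],"twist":[0.112,0.043,0],"hand":1},{"travel":[0.007,0.014,0],"twist":[0.112,0.043,0],"hand":1}]'
python3 -c "
from h import *
s=robot.read_state();print(s['qpos'].round(2))"
```

```text
t: 1.43
ee_pos: [485.7, 79.8, 338.3]
tcp_rot: [[0.389, -0.008, 0.921], [-0.921, -0.002, 0.389], [-0.001, -1.0, -0.008]]
force: [0.8, -0.3, 0.4]
opening: 85.4
t: 2.1
ee_pos: [543.0, 212.8, 341.9]
tcp_rot: [[0.259, -0.307, 0.916], [-0.48, 0.782, 0.398], [-0.838, -0.543, 0.055]]
force: [0.0, 0.8, -0.4]
opening: 85.4
[-0.19  0.47  1.46  0.82  1.81 -0.68]
```

```bash
cat >> h.py <<'E'
from scipy.spatial.transform import Rotation as Ro
def need(t,z,G,off=54):
    s=robot.read_state(); t=np.array(t,float);t/=np.linalg.norm(t); z=np.array(z,float); z-=t*(z@t); z/=np.linalg.norm(z)
    R=np.column_stack([np.cross(t,z),t,z]); tw=Ro.from_matrix(R@s['tcp_rot'].T).as_rotvec()
    print('twist',tw.round(3),'travel m',((np.array(G)-off*t-s['ee_pos'])/1000).round(4),'q',s['qpos'].round(2),'F',s['force'].round(1),'open',s['opening'].round(1),'t',s['t'])
E
python3 -c "
from h import *
t=np.array([-.332,.866,-.375]);need(t,[.934,.358,0],np.array([495,318,106])-75*t)"
```

```text
Traceback (most recent call last):
  File "h.py", line 12, in need
    print('twist',tw.round(3),'travel m',((np.array(G)-off*t-s['ee_pos'])/1000).round(4),'q',s['qpos'].round(2),'F',s['force'].round(1),'open',s['opening'].round(1),'t',s['t'])
                                                                                                                                               ^^^^^^^^^^^^^^^^^^
AttributeError: 'float' object has no attribute 'round'
```

```bash
sed -i "s/s\['opening'\].round(1)/round(s['opening'],1)/" h.py
python3 -c "
from h import *
t=np.array([-.332,.866,-.375]);need(t,[.934,.358,0],np.array([495,318,106])-75*t)"
```

```text
twist [ 0.156  0.123 -0.039] travel m [-0.0052 -0.0065 -0.1876] q [-0.19  0.47  1.46  0.82  1.81 -0.68] F [ 0.   0.8 -0.4] open 85.4 t 2.1
```

```bash
python3 -m inch '[{"travel":[-0.001,-0.002,-0.015],"twist":[0.039,0.031,-0.01],"hand":1},{"travel":[-0.001,-0.002,-0.03],"twist":[0.039,0.031,-0.01],"hand":1},{"travel":[-0.001,-0.002,-0.03],"twist":[0.039,0.031,-0.01],"hand":1},{"travel":[-0.001,0,-0.03],"twist":[0.039,0.031,-0.01],"hand":1},{"travel":[-0.001,0,-0.03],"twist":[0,0,0],"hand":1},{"travel":[0,0,-0.03],"twist":[0,0,0],"hand":1},{"travel":[0,0,-0.015],"twist":[0,0,0],"hand":1},{"travel":[0,0,0],"twist":[0,0,0],"hand":1}]'
python3 - <<'E'
from h import *
t=np.array([-.332,.866,-.375]);need(t,[.934,.358,0],np.array([495,318,106])-75*t)
im,d=eyes.grab_frame('wrist'); s,_=eyes.grab_frame('scene'); save('w1',np.hstack([cv2.resize(im,(400,300)),cv2.resize(s[100:300,250:512],(400,300))]))
E
```

```text
t: 2.77
ee_pos: [538.1, 206.6, 148.4]
tcp_rot: [[0.117, -0.33, 0.937], [-0.338, 0.874, 0.35], [-0.934, -0.357, -0.009]]
force: [-0.3, 0.1, 0.4]
opening: 85.6
twist [-0.014 -0.015  0.009] travel m [-0.0003 -0.0003  0.0059] q [-0.24  0.78  1.61  0.89  1.67 -0.96] F [-0.3  0.1  0.4] open 85.6 t 2.7667
```

View pics/w1.png

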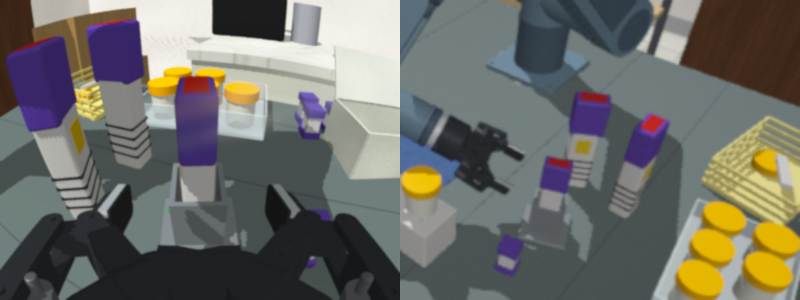

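The wrist view shows the scanner centred between the open fingers, which sit at x 115 and 280 with the scanner at 197. It is square to them, and the pads aim at the handle just above the rim. The scene view shows clear space. I'll advance 75 mm and close.

```bash
python3 -m inch '[{"travel":[-0.003,0.007,-0.002],"twist":[-0.007,-0.007,0.004],"hand":1},{"travel":[-0.004,0.011,-0.003],"twist":[-0.007,-0.007,0.004],"hand":1},{"travel":[-0.005,0.013,-0.005],"twist":[0,0,0],"hand":1},{"travel":[-0.005,0.013,-0.005],"twist":[0,0,0],"hand":1},{"travel":[-0.004,0.011,-0.004],"twist":[0,0,0],"hand":1},{"travel":[-0.003,0.008,-0.003],"twist":[0,0,0],"hand":1},{"travel":[-0.001,0.002,0],"twist":[0,0,0],"hand":1},{"travel":[0,0,0],"twist":[0,0,0],"hand":1}]'
python3 - <<'E'
from h import *
t=np.array([-.332,.866,-.375]);need(t,[.934,.358,0],np.array([495,318,106]))
E
```

```text
t: 3.53
ee_pos: [511.7, 280.6, 134.1]
tcp_rot: [[0.15, -0.329, 0.932], [-0.351, 0.864, 0.362], [-0.924, -0.381, 0.014]]
force: [-0.3, 0.4, -1.3]
opening: 85.7
twist [ 0.001  0.016 -0.004] travel m [ 0.0012 -0.0093 -0.0079] q [-0.12  0.76  1.68  0.96  1.55 -0.99] F [-0.3  0.4 -1.3] open 85.7 t 3.5333
```

```bash
python3 -m inch '[{"travel":[0,-0.004,-0.004],"twist":[0,0.008,-0.002],"hand":1},{"travel":[0,-0.003,-0.003],"twist":[0,0,0],"hand":1},{"travel":[0,0,0],"twist":[0,0,0],"hand":1},{"travel":[0,0,0],"twist":[0,0,0],"hand":0},{"travel":[0,0,0],"twist":[0,0,0],"hand":0},{"travel":[0,0,0],"twist":[0,0,0],"hand":0},{"travel":[0,0,0],"twist":[0,0,0],"hand":0},{"travel":[0,0,0],"twist":[0,0,0],"hand":0}]'
python3 -m inch '[{"travel":[0,0,0],"twist":[0,0,0],"hand":0},{"travel":[0,0,0],"twist":[0,0,0],"hand":0},{"travel":[0,0,0],"twist":[0,0,0],"hand":0},{"travel":[0,0,0],"twist":[0,0,0],"hand":0},{"travel":[0,0,0],"twist":[0,0,0],"hand":0},{"travel":[0,0,0],"twist":[0,0,0],"hand":0},{"travel":[0,0,0],"twist":[0,0,0],"hand":0},{"travel":[0,0,0],"twist":[0,0,0],"hand":0}]'
```

```text
t: 4.2
ee_pos: [513.3, 270.8, 126.2]
tcp_rot: [[0.141, -0.328, 0.934], [-0.351, 0.866, 0.357], [-0.926, -0.378, 0.006]]
force: [-0.5, -0.2, -0.5]
opening: 29.1
t: 4.87
ee_pos: [513.3, 270.9, 126.2]
tcp_rot: [[0.141, -0.328, 0.934], [-0.352, 0.865, 0.357], [-0.925, -0.379, 0.007]]
force: [0.0, -0.5, 0.2]
opening: 29.3
```

Gripped, with the opening at 29 mm for a thickness of 30 mm. I'll lift straight up.

```bash
python3 -m inch '[{"travel":[0,0,0.005],"twist":[0,0,0],"hand":0},{"travel":[0,0,0.01],"twist":[0,0,0],"hand":0},{"travel":[0,0,0.015],"twist":[0,0,0],"hand":0},{"travel":[0,0,0.015],"twist":[0,0,0],"hand":0},{"travel":[0,0,0.015],"twist":[0,0,0],"hand":0},{"travel":[0,0,0.015],"twist":[0,0,0],"hand":0},{"travel":[0,0,0.015],"twist":[0,0,0],"hand":0},{"travel":[0,0,0.01],"twist":[0,0,0],"hand":0}]'
python3 -m inch '[{"travel":[0,-0.01,0.02],"twist":[0,0,0],"hand":0},{"travel":[0,-0.02,0.02],"twist":[0,0,0],"hand":0},{"travel":[0,-0.03,0.01],"twist":[0,0,0],"hand":0},{"travel":[0,-0.03,0.01],"twist":[0,0,0],"hand":0},{"travel":[0,-0.03,0],"twist":[-0.05,-0.02,0],"hand":0},{"travel":[0,-0.02,0],"twist":[-0.08,-0.03,0],"hand":0},{"travel":[0,-0.01,0],"twist":[-0.08,-0.03,0],"hand":0},{"travel":[0,-0.01,0],"twist":[-0.08,-0.03,0],"hand":0}]'
python3 - <<'E'
from h import *
s=robot.read_state();print(s['qpos'].round(2))
im,d=eyes.grab_frame('wrist'); s,_=eyes.grab_frame('scene'); save('w2',np.hstack([cv2.resize(im,(400,300)),cv2.resize(s[50:300,150:480],(400,300))]))
E
```

```text
t: 5.53
ee_pos: [511.9, 270.7, 235.4]
tcp_rot: [[0.14, -0.329, 0.934], [-0.354, 0.864, 0.358], [-0.925, -0.38, 0.005]]
force: [-1.2, 0.1, -2.4]
opening: 29.1
t: 6.2
ee_pos: [507.7, 104.9, 308.4]
tcp_rot: [[0.241, -0.271, 0.932], [-0.611, 0.704, 0.363], [-0.754, -0.656, 0.004]]
force: [0.1, 0.4, -2.9]
opening: 29.5
[-0.35  0.41  1.56  0.62  1.78 -0.78]
```

View pics/w2.png

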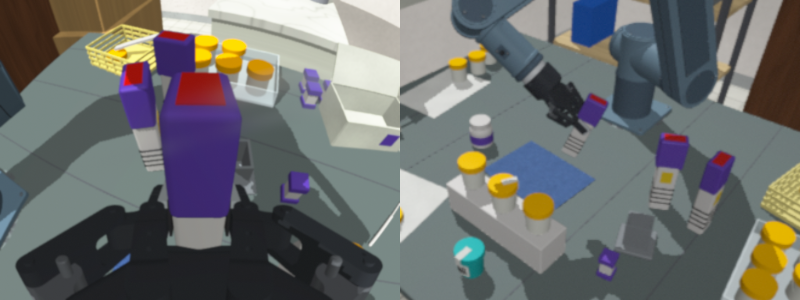

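The wrist view shows the scanner held firmly by the handle, with its head and red window at (200,90). The scene view shows it clear of the stand and leaning toward +y. Next: finish the tilt, then yaw.

```bash
python3 -m inch '[{"travel":[-0.003,-0.008,0],"twist":[-0.1,-0.039,0],"hand":0},{"travel":[-0.003,-0.008,0],"twist":[-0.11,-0.043,0],"hand":0},{"travel":[-0.003,-0.008,0],"twist":[-0.11,-0.043,0],"hand":0},{"travel":[-0.003,-0.008,0],"twist":[-0.11,-0.043,0],"hand":0},{"travel":[-0.003,-0.008,0],"twist":[-0.11,-0.043,0],"hand":0},{"travel":[-0.003,-0.008,0],"twist":[-0.11,-0.043,0],"hand":0},{"travel":[-0.003,-0.008,0],"twist":[-0.11,-0.043,0],"hand":0},{"travel":[-0.003,-0.008,0],"twist":[-0.11,-0.043,0],"hand":0}]'
python3 -m inch '[{"travel":[0,-0.004,0],"twist":[-0.11,-0.043,0],"hand":0},{"travel":[0,-0.004,0],"twist":[-0.11,-0.043,0],"hand":0},{"travel":[0,-0.004,0],"twist":[0,0,-0.1],"hand":0},{"travel":[0,-0.004,0],"twist":[0,0,-0.12],"hand":0},{"travel":[0,-0.004,0],"twist":[0,0,-0.12],"hand":0},{"travel":[0,-0.004,0],"twist":[0,0,-0.12],"hand":0},{"travel":[0,-0.004,0],"twist":[0,0,-0.12],"hand":0},{"travel":[0,-0.004,0],"twist":[0,0,-0.12],"hand":0}]'
python3 - <<'E'
from h import *
need([-.331,.176,-.927],[-.469,-.883,0],[465,-20,200])
need([-.331,.176,-.927],[.469,.883,0],[465,-20,200])
E
```

```text
t: 6.97
ee_pos: [478.4, 45.0, 309.0]
tcp_rot: [[0.361, 0.031, 0.932], [-0.929, -0.075, 0.362], [0.082, -0.997, 0.002]]
force: [-0.7, 0.2, -2.4]
opening: 29.2
t: 7.63
ee_pos: [461.9, 26.2, 302.4]
tcp_rot: [[-0.321, -0.128, 0.938], [-0.896, -0.279, -0.345], [0.306, -0.952, -0.026]]
force: [-0.6, -0.6, -1.8]
opening: 29.2
twist [-0.057  0.067 -1.705] travel m [ 0.021  -0.0557 -0.0523] q [-0.01  0.2   1.65 -0.29  1.43  0.4 ] F [-0.6 -0.6 -1.8] open 29.2 t 7.6333
twist [0.715 0.245 1.364] travel m [ 0.021  -0.0557 -0.0523] q [-0.01  0.2   1.65 -0.29  1.43  0.4 ] F [-0.6 -0.6 -1.8] open 29.2 t 7.6333
```

```bash
python3 -m inch '[{"travel":[0.001,-0.004,-0.003],"twist":[-0.004,0.005,-0.12],"hand":0},{"travel":[0.001,-0.004,-0.003],"twist":[-0.004,0.005,-0.12],"hand":0},{"travel":[0.001,-0.004,-0.003],"twist":[-0.004,0.005,-0.12],"hand":0},{"travel":[0.001,-0.004,-0.003],"twist":[-0.004,0.005,-0.12],"hand":0},{"travel":[0.001,-0.004,-0.003],"twist":[-0.004,0.005,-0.12],"hand":0},{"travel":[0.001,-0.004,-0.003],"twist":[-0.004,0.005,-0.12],"hand":0},{"travel":[0.001,-0.004,-0.003],"twist":[-0.004,0.005,-0.12],"hand":0},{"travel":[0.001,-0.004,-0.003],"twist":[-0.004,0.005,-0.12],"hand":0}]'
python3 -m inch '[{"travel":[0.002,-0.004,-0.005],"twist":[-0.004,0.005,-0.12],"hand":0},{"travel":[0.002,-0.004,-0.005],"twist":[-0.004,0.005,-0.12],"hand":0},{"travel":[0.002,-0.004,-0.005],"twist":[-0.004,0.005,-0.12],"hand":0},{"travel":[0.002,-0.004,-0.005],"twist":[-0.004,0.005,-0.12],"hand":0},{"travel":[0.002,-0.004,-0.005],"twist":[-0.004,0.005,-0.12],"hand":0},{"travel":[0.002,0,-0.005],"twist":[0,0,-0.06],"hand":0},{"travel":[0,0,0],"twist":[0,0,0],"hand":0},{"travel":[0,0,0],"twist":[0,0,0],"hand":0}]'
python3 - <<'E'
from h import *
need([-.331,.176,-.927],[-.469,-.883,0],[465,-20,60])
E
```

```text
t: 8.3
ee_pos: [460.8, 6.2, 271.6]
tcp_rot: [[-0.905, -0.367, 0.216], [-0.226, -0.015, -0.974], [0.36, -0.93, -0.069]]
force: [-0.1, 0.5, -2.7]
opening: 29.3
t: 8.97
ee_pos: [467.5, -4.7, 236.3]
tcp_rot: [[-0.82, -0.338, -0.462], [0.396, 0.247, -0.884], [0.413, -0.908, -0.068]]
force: [-0.1, -0.6, -2.4]
opening: 29.0
twist [-0.08  -0.006 -0.009] travel m [ 0.0153 -0.0248 -0.1262] q [-0.33  0.37  1.62  0.13  1.57  1.68] F [-0.1 -0.6 -2.4] open 29.0 t 8.9667
```

```bash
python3 -m inch '[{"travel":[0.003,-0.005,-0.015],"twist":[-0.02,-0.002,-0.002],"hand":0},{"travel":[0.003,-0.005,-0.02],"twist":[-0.02,-0.002,-0.002],"hand":0},{"travel":[0.003,-0.005,-0.02],"twist":[-0.02,-0.002,-0.002],"hand":0},{"travel":[0.003,-0.005,-0.02],"twist":[-0.02,0,-0.002],"hand":0},{"travel":[0.003,-0.004,-0.02],"twist":[0,0,0],"hand":0},{"travel":[0,0,-0.015],"twist":[0,0,0],"hand":0},{"travel":[0,0,-0.008],"twist":[0,0,0],"hand":0},{"travel":[0,0,0],"twist":[0,0,0],"hand":0}]'
python3 - <<'E'
from h import *
need([-.331,.176,-.927],[-.469,-.883,0],[465,-20,27])
s,d=eyes.grab_frame('scene'); c=eyes.calibration('scene'); np.savez('s2.npz',im=s,d=d,p=cloud(d,c)); tp,_=eyes.grab_frame('top')
save('w3',np.hstack([cv2.resize(s[100:250,180:380],(400,300)),cv2.resize(tp[130:280,170:370],(400,300))]))
E
```

```text
t: 9.63
ee_pos: [481.7, -22.1, 116.6]
tcp_rot: [[-0.827, -0.336, -0.451], [0.415, 0.177, -0.892], [0.38, -0.925, -0.007]]
force: [-0.5, 0.4, -1.9]
opening: 29.2
twist [-0.009 -0.001 -0.02 ] travel m [ 0.0012 -0.0075 -0.0396] q [-0.32  0.53  1.7   0.07  1.3   1.69] F [-0.5  0.4 -1.9] open 29.2 t 9.6333
```

View pics/w3.png

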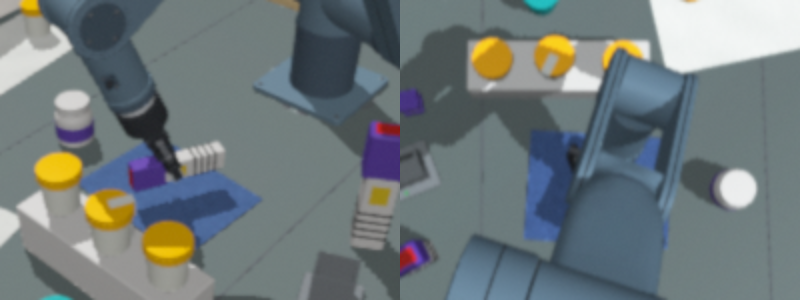

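The scanner hangs level about 40 mm above the mat, head at (150,170) and tail at (210,155) in the left half. I'll lower it and watch the force.

```bash
python3 -m inch '[{"travel":[0,-0.002,-0.006],"twist":[-0.004,0,-0.01],"hand":0},{"travel":[0,-0.002,-0.008],"twist":[-0.004,0,-0.01],"hand":0},{"travel":[0,-0.002,-0.008],"twist":[0,0,0],"hand":0},{"travel":[0,0,-0.006],"twist":[0,0,0],"hand":0},{"travel":[0,0,-0.004],"twist":[0,0,0],"hand":0},{"travel":[0,0,-0.002],"twist":[0,0,0],"hand":0},{"travel":[0,0,0],"twist":[0,0,0],"hand":0},{"travel":[0,0,0],"twist":[0,0,0],"hand":0}]'
python3 - <<'E'
from h import *
need([-.331,.176,-.927],[-.469,-.883,0],[465,-20,27])
s,d=eyes.grab_frame('scene'); c=eyes.calibration('scene'); p=cloud(d,c)
H,S,V=cv2.split(cv2.cvtColor(s,cv2.COLOR_RGB2HSV))
w=(S<60)&(V>130)&(abs(p[...,0]-440)<120)&(abs(p[...,1]-10)<100)&(p[...,2]>12)&(p[...,2]<90)
g=(H>122)&(H<150)&(S>80)&(abs(p[...,0]-500)<80)&(abs(p[...,1]+30)<80)&(p[...,2]>8)&(p[...,2]<110)
for n,m in(('white',w),('purple',g)):
    q=p[m]; print(n,len(q),np.percentile(q,[3,50,97],0).round(0).tolist())
E
```

```text
t: 10.4
ee_pos: [484.1, -29.3, 84.0]
tcp_rot: [[-0.821, -0.325, -0.47], [0.437, 0.174, -0.883], [0.368, -0.93, -0.001]]
force: [-0.2, -0.1, -1.7]
opening: 29.1
twist [0.002 0.007 0.001] travel m [-0.0012 -0.0003 -0.0069] q [-0.33  0.57  1.72  0.06  1.23  1.7 ] F [-0.2 -0.1 -1.7] open 29.1 t 10.4
white 208 [[391.0, -20.0, 21.0], [427.0, 8.0, 50.0], [476.0, 35.0, 54.0]]
purple 222 [[490.0, -55.0, 15.0], [511.0, -30.0, 50.0], [533.0, 9.0, 86.0]]
```

```bash
python3 -m inch '[{"travel":[0,0,-0.002],"twist":[0,0,0],"hand":0},{"travel":[0,0,-0.001],"twist":[0,0,0],"hand":0},{"travel":[0,0,-0.001],"twist":[0,0,0],"hand":0},{"travel":[0,0,-0.001],"twist":[0,0,0],"hand":0},{"travel":[0,0,-0.001],"twist":[0,0,0],"hand":0},{"travel":[0,0,0],"twist":[0,0,0],"hand":0},{"travel":[0,0,0],"twist":[0,0,0],"hand":0},{"travel":[0,0,0],"twist":[0,0,0],"hand":0}]'
```

```text
t: 11.12
ee_pos: [485.0, -29.4, 80.1]
tcp_rot: [[-0.822, -0.322, -0.47], [0.437, 0.174, -0.883], [0.366, -0.931, -0.002]]
force: [-0.7, -0.5, -1.7]
opening: 29.2
```

```bash
python3 -m inch '[{"travel":[0,0,-0.002],"twist":[0,0,0],"hand":0},{"travel":[0,0,-0.001],"twist":[0,0,0],"hand":0},{"travel":[0,0,-0.001],"twist":[0,0,0],"hand":0},{"travel":[0,0,-0.001],"twist":[0,0,0],"hand":0},{"travel":[0,0,0],"twist":[0,0,0],"hand":0},{"travel":[0,0,0],"twist":[0,0,0],"hand":0},{"travel":[0,0,0],"twist":[0,0,0],"hand":0},{"travel":[0,0,0],"twist":[0,0,0],"hand":0}]'
```

```text
t: 11.78
ee_pos: [485.3, -29.4, 79.5]
tcp_rot: [[-0.822, -0.322, -0.47], [0.436, 0.174, -0.883], [0.366, -0.931, -0.002]]
force: [0.1, 0.3, 2.1]
opening: 29.6
```

Contact: the vertical force went from −1.7 to +2.1 N. Release.

```bash
python3 -m inch '[{"travel":[0,0,-0.001],"twist":[0,0,0],"hand":0},{"travel":[0,0,0],"twist":[0,0,0],"hand":0.4},{"travel":[0,0,0],"twist":[0,0,0],"hand":0.6},{"travel":[0,0,0],"twist":[0,0,0],"hand":1},{"travel":[0,0,0],"twist":[0,0,0],"hand":1},{"travel":[0,0,0],"twist":[0,0,0],"hand":1},{"travel":[0,0,0],"twist":[0,0,0],"hand":1},{"travel":[0,0,0],"twist":[0,0,0],"hand":1}]'
python3 -m inch '[{"travel":[0.006,-0.003,0.02],"twist":[0,0,0],"hand":1},{"travel":[0.008,-0.004,0.025],"twist":[0,0,0],"hand":1},{"travel":[0.008,-0.004,0.025],"twist":[0,0,0],"hand":1},{"travel":[0.008,-0.004,0.025],"twist":[0,0,0],"hand":1},{"travel":[0,0,0.02],"twist":[0,0,0],"hand":1},{"travel":[0,0,0.01],"twist":[0,0,0],"hand":1},{"travel":[0,0,0],"twist":[0,0,0],"hand":1},{"travel":[0,0,0],"twist":[0,0,0],"hand":1}]'
python3 - <<'E'
from h import *
need([0,0,-1],[-.469,-.883,0],[455,-15,27])
im,d=eyes.grab_frame('wrist'); s,d=eyes.grab_frame('scene'); c=eyes.calibration('scene'); p=cloud(d,c); np.savez('s3.npz',im=s,p=p)
H,S,V=cv2.split(cv2.cvtColor(s,cv2.COLOR_RGB2HSV))
w=(S<60)&(V>130)&(abs(p[...,0]-440)<120)&(abs(p[...,1]-10)<100)&(p[...,2]>12)&(p[...,2]<60)
g=(H>122)&(H<150)&(S>80)&(abs(p[...,0]-500)<80)&(abs(p[...,1]+30)<80)&(p[...,2]>8)&(p[...,2]<65)
for n,m in(('white',w),('purple',g)):
    q=p[m]; print(n,len(q),np.percentile(q,[3,50,97],0).round(0).tolist())
    q=q[q[:,2]>np.percentile(q[:,2],97)-8]; r=cv2.minAreaRect(q[:,:2].astype(np.float32)); print('top',len(q),q.mean(0).round(1),np.round(r[0],1),np.round(r[1],1),r[2])
save('w4',np.hstack([cv2.resize(im,(400,300)),cv2.resize(s[100:250,180:380],(400,300))]))
E
```

```text
t: 12.45
ee_pos: [485.2, -29.3, 79.1]
tcp_rot: [[-0.822, -0.323, -0.47], [0.436, 0.174, -0.883], [0.367, -0.93, -0.002]]
force: [0.5, -0.3, 0.6]
opening: 85.2
t: 13.12
ee_pos: [513.3, -43.9, 207.2]
tcp_rot: [[-0.819, -0.33, -0.469], [0.435, 0.176, -0.883], [0.374, -0.928, -0.001]]
force: [-0.0, 0.1, -0.9]
opening: 85.7
twist [-0.181 -0.338  0.   ] travel m [-0.0583  0.0289 -0.1262] q [-0.33  0.47  1.53  0.06  1.52  1.71] F [-0.   0.1 -0.9] open 85.7 t 13.1167
white 264 [[393.0, -26.0, 16.0], [440.0, 4.0, 43.0], [485.0, 34.0, 48.0]]
top 175 [436.    0.9  44.5] [4.327e+02 3.000e-01] [ 34.8 101.3] 60.29330062866211
purple 225 [[485.0, -56.0, 13.0], [509.0, -30.0, 47.0], [531.0, -15.0, 56.0]]
top 111 [506.8 -36.9  52.7] [505.9 -37.6] [32.3 57.1] 60.469146728515625
```

View pics/w4.png

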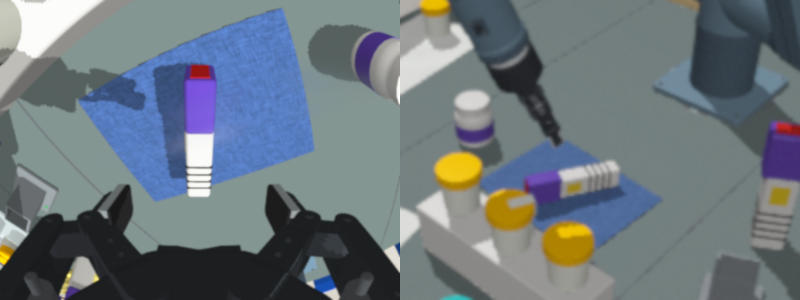

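The wrist view shows the scanner lying on the mat, window at (201,72) and tail at (198,192). The scene view agrees. It is flat and released: handle top at 44 mm, head top at 53 mm, as expected on its narrow side. I'll regrasp at the balance point with the tool vertical.

```bash
python3 -m inch '[{"travel":[-0.008,0.004,-0.004],"twist":[-0.03,-0.056,0],"hand":1},{"travel":[-0.01,0.006,-0.008],"twist":[-0.03,-0.056,0],"hand":1},{"travel":[-0.01,0.006,-0.008],"twist":[-0.03,-0.056,0],"hand":1},{"travel":[-0.01,0.006,-0.008],"twist":[-0.03,-0.056,0],"hand":1},{"travel":[-0.01,0.006,-0.008],"twist":[-0.03,-0.056,0],"hand":1},{"travel":[-0.006,0.003,-0.006],"twist":[-0.03,-0.056,0],"hand":1},{"travel":[0,0,0],"twist":[0,0,0],"hand":1},{"travel":[0,0,0],"twist":[0,0,0],"hand":1}]'
python3 - <<'E'
from h import *
need([0,0,-1],[-.477,-.879,0],[456,-11,26])
E
```

```text
t: 13.88
ee_pos: [449.6, -10.1, 151.4]
tcp_rot: [[-0.883, -0.009, -0.47], [0.47, 0.001, -0.883], [0.009, -1.0, 0.004]]
force: [0.5, -0.1, -0.3]
opening: 85.6
twist [-0.001 -0.009 -0.008] travel m [ 0.0064 -0.0009 -0.0714] q [-0.27  0.26  1.96 -0.    0.93  1.79] F [ 0.5 -0.1 -0.3] open 85.6 t 13.8833
```

```bash
python3 -m inch '[{"travel":[0.002,0,-0.01],"twist":[0,-0.004,-0.004],"hand":1},{"travel":[0.002,0,-0.013],"twist":[0,-0.004,-0.004],"hand":1},{"travel":[0.002,0,-0.013],"twist":[0,0,0],"hand":1},{"travel":[0,0,-0.013],"twist":[0,0,0],"hand":1},{"travel":[0,0,-0.01],"twist":[0,0,0],"hand":1},{"travel":[0,0,-0.006],"twist":[0,0,0],"hand":1},{"travel":[0,0,-0.002],"twist":[0,0,0],"hand":1},{"travel":[0,0,0],"twist":[0,0,0],"hand":1}]'
python3 - <<'E'
from h import *
need([0,0,-1],[-.477,-.879,0],[456,-11,26])
E
```

```text
t: 14.55
ee_pos: [462.5, -13.5, 80.5]
tcp_rot: [[-0.878, -0.01, -0.479], [0.479, 0.006, -0.878], [0.011, -1.0, -0.0]]
force: [-0.1, 0.2, -0.7]
opening: 86.0
twist [-0.006 -0.01   0.003] travel m [-0.0065  0.0025 -0.0005] q [-0.27  0.4   2.    0.    0.76  1.79] F [-0.1  0.2 -0.7] open 86.0 t 14.55
```

```bash
python3 -m inch '[{"travel":[-0.003,0.001,0],"twist":[0,0,0],"hand":1},{"travel":[0,0,0],"twist":[0,0,0],"hand":0.3},{"travel":[0,0,0],"twist":[0,0,0],"hand":0},{"travel":[0,0,0],"twist":[0,0,0],"hand":0},{"travel":[0,0,0],"twist":[0,0,0],"hand":0},{"travel":[0,0,0],"twist":[0,0,0],"hand":0},{"travel":[0,0,0],"twist":[0,0,0],"hand":0},{"travel":[0,0,0],"twist":[0,0,0],"hand":0}]'
python3 -m inch '[{"travel":[0,0,0],"twist":[0,0,0],"hand":0},{"travel":[0,0,0.006],"twist":[0,0,0],"hand":0},{"travel":[0,0,0.012],"twist":[0,0,0],"hand":0},{"travel":[0,0,0.015],"twist":[0,0,0],"hand":0},{"travel":[0,0,0.015],"twist":[0,0,0],"hand":0},{"travel":[0,0,0.012],"twist":[0,0,0],"hand":0},{"travel":[0,0,0.008],"twist":[0,0,0],"hand":0},{"travel":[0,0,0],"twist":[0,0,0],"hand":0}]'
python3 - <<'E'
from h import *
s=robot.read_state();G=s['ee_pos']+54*s['tcp_rot'][:,1]; print(G,s['opening'],s['force'])
im,d=eyes.grab_frame('wrist'); save('w5',im)
s,d=eyes.grab_frame('scene'); c=eyes.calibration('scene'); p=cloud(d,c); 
H,S,V=cv2.split(cv2.cvtColor(s,cv2.COLOR_RGB2HSV))
w=(S<60)&(V>130)&(abs(p[...,0]-440)<120)&(abs(p[...,1]-10)<100)&(p[...,2]>30)&(p[...,2]<130)
g=(H>122)&(H<150)&(S>80)&(abs(p[...,0]-500)<80)&(abs(p[...,1]+30)<80)&(p[...,2]>30)&(p[...,2]<130)
for n,m in(('white',w),('purple',g)):
    q=p[m]; print(n,len(q),np.percentile(q,[3,50,97],0).round(0).tolist())
    q=q[q[:,2]>np.percentile(q[:,2],97)-8]; r=cv2.minAreaRect(q[:,:2].astype(np.float32)); print('top',len(q),q.mean(0).round(1),np.round(r[0],1),np.round(r[1],1),r[2])
E
```

```text
t: 15.22
ee_pos: [460.9, -13.1, 82.9]
tcp_rot: [[-0.878, -0.007, -0.479], [0.479, 0.005, -0.878], [0.008, -1.0, -0.001]]
force: [-0.3, 0.1, -2.5]
opening: 29.4
t: 15.88
ee_pos: [458.5, -12.2, 153.7]
tcp_rot: [[-0.878, -0.013, -0.479], [0.479, 0.007, -0.878], [0.014, -1.0, -0.0]]
force: [0.3, -0.7, -1.6]
opening: 29.0
[457.83245771 -11.79664823  99.67672306] 29.020308788604435 [ 0.28822749 -0.66125711 -1.60603275]
white 172 [[388.0, -24.0, 83.0], [418.0, 17.0, 112.0], [482.0, 38.0, 117.0]]
top 100 [425.2   9.5 114.4] [456.6  -9. ] [ 31.6 161.9] 62.24094772338867
purple 265 [[482.0, -52.0, 84.0], [509.0, -28.0, 114.0], [533.0, -12.0, 125.0]]
top 121 [505.2 -32.3 122.8] [504.2 -33.3] [29.9 57.1] 60.468143463134766
```

View pics/w5.png

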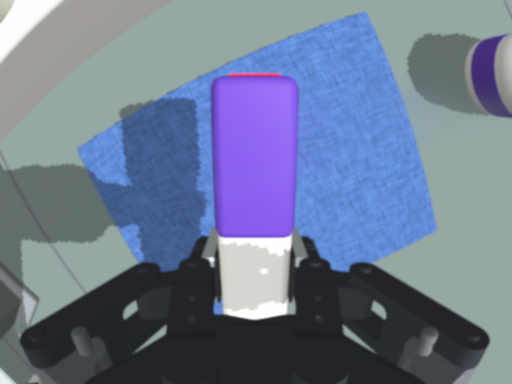

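The wrist view shows the scanner straight in the jaws, head at (255,155). The pads are on the handle below the head, as "handle" requires. Next I'll go to the scan pose.

```bash
python3 -m inch '[{"travel":[0.004,0.01,0.01],"twist":[0.004,0.01,0],"hand":0},{"travel":[0.008,0.02,0.01],"twist":[0.004,0.01,0],"hand":0},{"travel":[0.01,0.024,0.004],"twist":[0.004,0.01,0],"hand":0},{"travel":[0.01,0.024,0],"twist":[0.004,0.008,0],"hand":0},{"travel":[0.01,0.024,0],"twist":[0,0,0],"hand":0},{"travel":[0.008,0.02,0],"twist":[0,0,0],"hand":0},{"travel":[0.004,0.01,0],"twist":[0,0,0],"hand":0},{"travel":[0,0,0],"twist":[0,0,0],"hand":0}]'
python3 - <<'E'
from h import *
need([-.046,.025,-1],[-.477,-.879,0],[519.6,137.5,125.3])
E
```

```text
t: 16.65
ee_pos: [509.5, 125.0, 169.6]
tcp_rot: [[-0.873, -0.068, -0.483], [0.482, 0.025, -0.876], [0.072, -0.997, 0.011]]
force: [0.4, 0.6, -2.0]
opening: 29.3
twist [ 0.    -0.022  0.007] travel m [0.0126 0.0111 0.0096] q [0.01 0.37 1.73 0.03 1.1  2.07] F [ 0.4  0.6 -2. ] open 29.3 t 16.65
```

```bash
python3 -m inch '[{"travel":[0.003,0.003,0.003],"twist":[0,-0.008,0.002],"hand":0},{"travel":[0.004,0.003,0.003],"twist":[0,-0.007,0.002],"hand":0},{"travel":[0.002,0.002,0.002],"twist":[0,-0.007,0.002],"hand":0},{"travel":[0.002,0.002,0.001],"twist":[0,0,0],"hand":0},{"travel":[0,0,0],"twist":[0,0,0],"hand":0},{"travel":[0,0,0],"twist":[0,0,0],"hand":0},{"travel":[0,0,0],"twist":[0,0,0],"hand":0},{"travel":[0,0,0],"twist":[0,0,0],"hand":0}]'
python3 - <<'E'
from h import *
need([-.046,.025,-1],[-.477,-.879,0],[519.6,137.5,125.3])
c=eyes.calibration('wrist'); print(c['fx'],c['cx'],c['cy'])
im,d=eyes.grab_frame('wrist'); np.savez('w6.npz',im=im,d=d,o=c['origin'],R=c['orientation'],k=[c['fx'],c['fy'],c['cx'],c['cy']])
s,d=eyes.grab_frame('scene'); c=eyes.calibration('scene'); p=cloud(d,c); np.savez('s6.npz',im=s,p=p)
H,S,V=cv2.split(cv2.cvtColor(s,cv2.COLOR_RGB2HSV))
w=(S<60)&(V>130)&(abs(p[...,0]-500)<95)&(abs(p[...,1]-150)<90)&(p[...,2]>95)&(p[...,2]<155)
g=(H>122)&(H<150)&(S>80)&(abs(p[...,0]-560)<60)&(abs(p[...,1]-120)<60)&(p[...,2]>95)&(p[...,2]<155)
for n,m in(('white',w),('purple',g)):
    q=p[m]; print(n,len(q),np.percentile(q,[3,50,97],0).round(0).tolist())
    q=q[q[:,2]>np.percentile(q[:,2],97)-8]; r=cv2.minAreaRect(q[:,:2].astype(np.float32)); print('top',len(q),q.mean(0).round(1),np.round(r[0],1),np.round(r[1],1),r[2])
save('w6',np.vstack([cv2.resize(im[:250],(800,390),interpolation=cv2.INTER_CUBIC),cv2.resize(s[130:290,150:470],(400,200))@np.eye(3,dtype=np.uint8) if 0 else np.hstack([cv2.resize(s[130:290,150:470],(400,200)),np.zeros((200,400,3),np.uint8)])]))
E
```

```text
t: 17.32
ee_pos: [519.4, 131.7, 177.8]
tcp_rot: [[-0.876, -0.049, -0.48], [0.479, 0.023, -0.877], [0.054, -0.999, 0.003]]
force: [-0.1, 0.3, -1.4]
opening: 29.4
twist [ 0.002 -0.003  0.003] travel m [0.0027 0.0045 0.0014] q [0.03 0.37 1.71 0.03 1.11 2.09] F [-0.1  0.3 -1.4] open 29.4 t 17.3167
297.3186396354542 254.25503756499597 193.12600334664182
white 209 [[448.0, 121.0, 108.0], [474.0, 163.0, 140.0], [542.0, 184.0, 143.0]]
top 131 [481.4 156.6 140.8] [491.2 148.7] [ 33.2 106.5] 61.957847595214844
purple 321 [[541.0, 90.0, 107.0], [569.0, 116.0, 139.0], [593.0, 133.0, 149.0]]
top 153 [564.9 111.1 146. ] [562.1 110.3] [30.1 60.7] 62.236820220947266
```

View pics/w6.png

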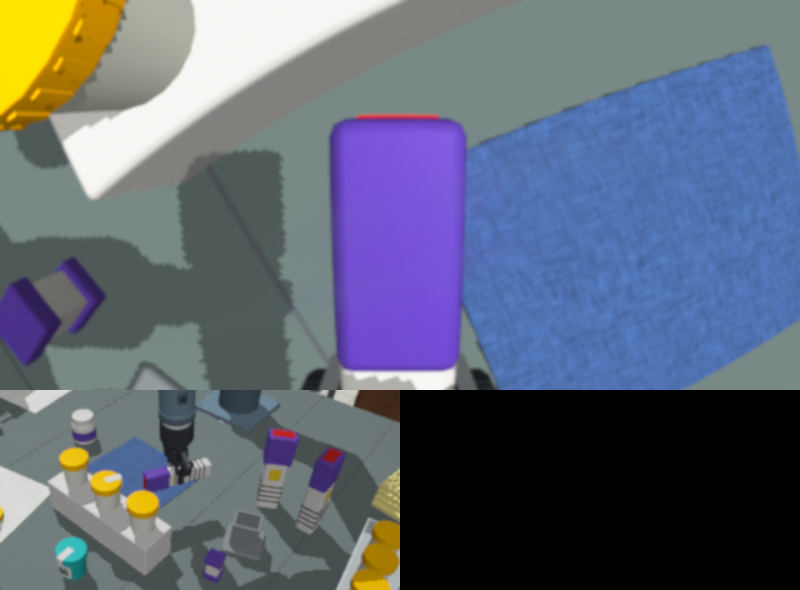

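The wrist view doesn't show the label; the lid at top left is the neighbouring cup. The scanner is level, with its axis at about 120–122 mm. I'll cross-check the cup position and strip direction from the scene camera.

```bash
python3 - <<'E'
from h import *
c=eyes.calibration('scene'); f=np.load('scene.npz'); im=f['im']
def ray(u,v,z):
    r=np.array(c['orientation'])@np.array([(u-c['cx'])/c['fx'],(v-c['cy'])/c['fy'],1]); o=np.array(c['origin']); return (o+r*(z-o[2])/r[2])[:2]
x0,y0,k=212,185,8
a=cv2.resize(im[y0:y0+38,x0:x0+44],None,fx=k,fy=k,interpolation=cv2.INTER_CUBIC)
H,S,V=cv2.split(cv2.cvtColor(a,cv2.COLOR_RGB2HSV))
# rectify to the lid plane z=165 and view metric points
v,u=np.indices(H.shape); U=(u+.5)/k-.5+x0; W=(v+.5)/k-.5+y0
R=np.array(c['orientation']);o=np.array(c['origin']); r=np.stack([(U-c['cx'])/c['fx'],(W-c['cy'])/c['fy'],np.ones_like(U)],-1)@R.T; P=o+r*((165-o[2])/r[...,2])[...,None]
top=((H>15)&(H<32)&(S>140)&(V>215)).astype(np.uint8)
q=max(cv2.findContours(top,0,1)[0],key=cv2.contourArea)
pts=np.array([P[y,x,:2] for x,y in cv2.convexHull(q)[:,0]],np.float32); print('lid top bright circle',cv2.minEnclosingCircle(pts))
lid=((H>15)&(H<32)&(S>140)).astype(np.uint8); q=max(cv2.findContours(lid,0,1)[0],key=cv2.contourArea)
pts=np.array([P[y,x,:2] for x,y in q[:,0]],np.float32); print('x,y extents all lid',pts.min(0),pts.max(0))
near=np.hypot(P[...,0]-673,P[...,1]-54)<30
st=(near&(S<110)&(V>150)).astype(np.uint8); q=max(cv2.findContours(st,0,1)[0],key=cv2.contourArea)
pts=P[cv2.drawContours(np.zeros_like(st),[q],0,1,-1)>0][:,:2].astype(np.float32); mr=cv2.minAreaRect(pts); print('strip',mr,pts.mean(0))
E
python3 -m inch '[{"travel":[0.001,0.002,0.001],"twist":[0,0,0],"hand":0},{"travel":[0.001,0.002,0.001],"twist":[0,0,0],"hand":0},{"travel":[0.001,0.001,0.001],"twist":[0,0,0],"hand":0},{"travel":[0,0,0],"twist":[0,0,0],"hand":0},{"travel":[0,0,0],"twist":[0,0,0],"hand":0},{"travel":[0,0,0],"twist":[0,0,0],"hand":0},{"travel":[0,0,0],"twist":[0,0,0],"hand":0},{"travel":[0,0,0],"twist":[0,0,0],"hand":0}]'
```

```text
lid top bright circle ((673.2056274414062, 54.78555679321289), 32.519351959228516)
x,y extents all lid [640.126     21.064405] [716.71124   99.371925]
strip ((659.1293334960938, 59.30951690673828), (19.909833908081055, 30.384765625), 63.343727111816406) [659.15656   59.601234]
t: 18.08
ee_pos: [522.6, 137.5, 181.0]
tcp_rot: [[-0.876, -0.049, -0.479], [0.479, 0.023, -0.878], [0.054, -0.999, 0.003]]
force: [0.3, 0.0, -2.2]
opening: 29.0
```

```bash
Z='{"travel":[0,0,0],"twist":[0,0,0],"hand":0}'
python3 -m inch '[{"travel":[0,-0.001,-0.001],"twist":[0,0,0],"hand":0},{"travel":[0,0,0],"twist":[0,0,0],"hand":0},{"travel":[0,0,0],"twist":[0,0,0],"hand":0},{"travel":[0,0,0],"twist":[0,0,0],"hand":0},{"travel":[0,0,0],"twist":[0,0,0],"hand":0},{"travel":[0,0,0],"twist":[0,0,0],"hand":0},{"travel":[0,0,0],"twist":[0,0,0],"hand":0},{"travel":[0,0,0],"twist":[0,0,0],"hand":0}]'
python3 - <<'E'
from h import *
need([-.046,.025,-1],[-.477,-.879,0],[519.6,137.5,125.3])
s,d=eyes.grab_frame('scene'); c=eyes.calibration('scene'); p=cloud(d,c); np.savez('s6.npz',im=s,p=p)
H,S,V=cv2.split(cv2.cvtColor(s,cv2.COLOR_RGB2HSV))
w=(S<60)&(V>130)&(abs(p[...,0]-500)<95)&(abs(p[...,1]-150)<90)&(p[...,2]>95)&(p[...,2]<155)
g=(H>122)&(H<150)&(S>80)&(abs(p[...,0]-560)<60)&(abs(p[...,1]-120)<60)&(p[...,2]>95)&(p[...,2]<155)
sv=np.array([.878,-.479]); n=np.array([.479,.878]); L=np.array([645.8,68.6])
for nm,m in(('white',w),('purple',g)):
    q=p[m]; q=q[q[:,2]>np.percentile(q[:,2],97)-8]; r=cv2.minAreaRect(q[:,:2].astype(np.float32)); print('top',nm,q[:,2].mean().round(1),np.round(r[0],1),np.round(r[1],1),r[2],'lateral to label',((r[0]-L)@n).round(1),'along max',((q[:,:2]-L)@sv).max().round(1))
E
```

```text
t: 18.75
ee_pos: [522.4, 136.2, 179.6]
tcp_rot: [[-0.876, -0.05, -0.479], [0.479, 0.023, -0.878], [0.055, -0.999, 0.004]]
force: [-0.0, 0.7, -1.5]
opening: 29.1
twist [ 0.002 -0.004  0.003] travel m [-0.0003 -0.     -0.0004] q [0.04 0.38 1.7  0.03 1.12 2.09] F [-0.   0.7 -1.5] open 29.1 t 18.75
top white 142.6 [494.2 153.8] [ 32.7 104.5] 61.93362045288086 lateral to label 2.1 along max -121.8
top purple 147.7 [565.6 113.7] [30.7 59.3] 63.29340362548828 lateral to label 1.1 along max -62.2
```

The scan pose checks out: lateral error 1–2 mm, window about 63 mm from the label, axis at about 122 mm, level. Hold.

```bash
for i in 1 2 3 4; do python3 -m inch '[{"travel":[0,0,0],"twist":[0,0,0],"hand":0},{"travel":[0,0,0],"twist":[0,0,0],"hand":0},{"travel":[0,0,0],"twist":[0,0,0],"hand":0},{"travel":[0,0,0],"twist":[0,0,0],"hand":0},{"travel":[0,0,0],"twist":[0,0,0],"hand":0},{"travel":[0,0,0],"twist":[0,0,0],"hand":0},{"travel":[0,0,0],"twist":[0,0,0],"hand":0},{"travel":[0,0,0],"twist":[0,0,0],"hand":0}]' | grep -E '^t|ee_pos'; done
python3 -c "
from h import *
need([-.008,.004,-1],[-.477,-.879,0],[461,-13,60])"
```

```text
t: 19.47
ee_pos: [522.4, 136.2, 179.7]
tcp_rot: [[-0.876, -0.049, -0.479], [0.479, 0.023, -0.878], [0.054, -0.999, 0.004]]
t: 20.13
ee_pos: [522.4, 136.2, 179.7]
tcp_rot: [[-0.876, -0.049, -0.479], [0.479, 0.023, -0.878], [0.054, -0.999, 0.004]]
t: 20.8
ee_pos: [522.5, 136.2, 179.7]
tcp_rot: [[-0.876, -0.049, -0.479], [0.479, 0.023, -0.878], [0.054, -0.999, 0.004]]
t: 21.47
ee_pos: [522.5, 136.2, 179.7]
tcp_rot: [[-0.876, -0.049, -0.479], [0.479, 0.023, -0.878], [0.054, -0.999, 0.004]]
twist [-0.019 -0.042  0.003] travel m [-0.061  -0.1494 -0.0657] q [0.04 0.38 1.7  0.03 1.12 2.09] F [-0.3  0.4 -1.3] open 29.4 t 21.4667
```

Perfectly steady for over 3 s. Now I'll return to the same place on the mat.

```bash
python3 -m inch '[{"travel":[-0.006,-0.01,0],"twist":[-0.004,-0.01,0],"hand":0},{"travel":[-0.01,-0.02,-0.004],"twist":[-0.005,-0.01,0],"hand":0},{"travel":[-0.01,-0.025,-0.008],"twist":[-0.005,-0.01,0],"hand":0},{"travel":[-0.01,-0.025,-0.01],"twist":[-0.005,-0.01,0],"hand":0},{"travel":[-0.01,-0.025,-0.01],"twist":[0,0,0],"hand":0},{"travel":[-0.006,-0.018,-0.01],"twist":[0,0,0],"hand":0},{"travel":[-0.002,-0.008,-0.008],"twist":[0,0,0],"hand":0},{"travel":[0,0,0],"twist":[0,0,0],"hand":0}]'
python3 -c "
from h import *
need([-.008,.004,-1],[-.477,-.879,0],[461,-13,29])"
```

```text
t: 22.13
ee_pos: [467.6, 2.2, 129.7]
tcp_rot: [[-0.879, -0.001, -0.476], [0.476, 0.004, -0.879], [0.003, -1.0, -0.003]]
force: [-0.8, 0.1, -1.5]
opening: 29.6
twist [ 0.     0.007 -0.001] travel m [-0.0061 -0.0154 -0.0467] q [-0.24  0.31  1.95  0.    0.88  1.83] F [-0.8  0.1 -1.5] open 29.6 t 22.1333
```

```bash
python3 -m inch '[{"travel":[-0.002,-0.003,-0.006],"twist":[0,0.003,0],"hand":0},{"travel":[-0.002,-0.003,-0.008],"twist":[0,0.003,0],"hand":0},{"travel":[-0.001,-0.003,-0.008],"twist":[0,0,0],"hand":0},{"travel":[0,-0.002,-0.008],"twist":[0,0,0],"hand":0},{"travel":[0,0,-0.006],"twist":[0,0,0],"hand":0},{"travel":[0,0,-0.002],"twist":[0,0,0],"hand":0},{"travel":[0,0,-0.001],"twist":[0,0,0],"hand":0},{"travel":[0,0,0],"twist":[0,0,0],"hand":0}]'
python3 -c "
from h import *
need([-.008,.004,-1],[-.477,-.879,0],[461,-13,29])"
```

```text
t: 22.8
ee_pos: [464.6, -6.9, 87.1]
tcp_rot: [[-0.881, -0.005, -0.474], [0.474, 0.005, -0.881], [0.007, -1.0, -0.001]]
force: [-0.0, 0.2, -1.8]
opening: 29.2
twist [-0.001  0.003 -0.003] travel m [-0.0032 -0.0063 -0.0041] q [-0.26  0.38  1.99  0.    0.77  1.8 ] F [-0.   0.2 -1.8] open 29.2 t 22.8
```

```bash
python3 -m inch '[{"travel":[0,0,-0.002],"twist":[0,0,0],"hand":0},{"travel":[0,0,-0.002],"twist":[0,0,0],"hand":0},{"travel":[0,0,-0.001],"twist":[0,0,0],"hand":0},{"travel":[0,0,-0.001],"twist":[0,0,0],"hand":0},{"travel":[0,0,-0.001],"twist":[0,0,0],"hand":0},{"travel":[0,0,0],"twist":[0,0,0],"hand":0},{"travel":[0,0,0],"twist":[0,0,0],"hand":0},{"travel":[0,0,0],"twist":[0,0,0],"hand":0}]'
```

```text
t: 23.47
ee_pos: [465.7, -6.6, 83.6]
tcp_rot: [[-0.881, -0.002, -0.473], [0.473, 0.003, -0.881], [0.003, -1.0, -0.002]]
force: [-0.5, -0.4, -1.8]
opening: 29.0
```

```bash
python3 -m inch '[{"travel":[0,0,-0.001],"twist":[0,0,0],"hand":0},{"travel":[0,0,-0.001],"twist":[0,0,0],"hand":0},{"travel":[0,0,-0.001],"twist":[0,0,0],"hand":0},{"travel":[0,0,-0.001],"twist":[0,0,0],"hand":0},{"travel":[0,0,0],"twist":[0,0,0],"hand":0},{"travel":[0,0,0],"twist":[0,0,0],"hand":0},{"travel":[0,0,0],"twist":[0,0,0],"hand":0},{"travel":[0,0,0],"twist":[0,0,0],"hand":0}]'
```

```text
t: 24.13
ee_pos: [466.0, -6.7, 82.8]
tcp_rot: [[-0.881, -0.001, -0.472], [0.472, 0.003, -0.881], [0.003, -1.0, -0.002]]
force: [-0.5, -0.1, 1.8]
opening: 29.3
```

Contact again, and the height matches the regrasp (82.9). Release and retreat straight up.

```bash
python3 -m inch '[{"travel":[0,0,0],"twist":[0,0,0],"hand":0.4},{"travel":[0,0,0],"twist":[0,0,0],"hand":0.6},{"travel":[0,0,0],"twist":[0,0,0],"hand":1},{"travel":[0,0,0],"twist":[0,0,0],"hand":1},{"travel":[0,0,0],"twist":[0,0,0],"hand":1},{"travel":[0,0,0],"twist":[0,0,0],"hand":1},{"travel":[0,0,0],"twist":[0,0,0],"hand":1},{"travel":[0,0,0],"twist":[0,0,0],"hand":1}]'
python3 -m inch '[{"travel":[0,0,0.01],"twist":[0,0,0],"hand":1},{"travel":[0,0,0.02],"twist":[0,0,0],"hand":1},{"travel":[0,0,0.03],"twist":[0,0,0],"hand":1},{"travel":[0,0,0.03],"twist":[0,0,0],"hand":1},{"travel":[0,0,0.03],"twist":[0,0,0],"hand":1},{"travel":[0,0,0.02],"twist":[0,0,0],"hand":1},{"travel":[0,0,0],"twist":[0,0,0],"hand":1},{"travel":[0,0,0],"twist":[0,0,0],"hand":1}]'
python3 - <<'E'
from h import *
s,d=eyes.grab_frame('scene'); p=cloud(d,eyes.calibration('scene')); im,_=eyes.grab_frame('wrist')
H,S,V=cv2.split(cv2.cvtColor(s,cv2.COLOR_RGB2HSV))
w=(S<60)&(V>130)&(abs(p[...,0]-440)<120)&(abs(p[...,1]-10)<100)&(p[...,2]>12)&(p[...,2]<60)
g=(H>122)&(H<150)&(S>80)&(abs(p[...,0]-500)<80)&(abs(p[...,1]+30)<80)&(p[...,2]>8)&(p[...,2]<65)
for n,m in(('white',w),('purple',g)):
    q=p[m]; q=q[q[:,2]>np.percentile(q[:,2],97)-8]; r=cv2.minAreaRect(q[:,:2].astype(np.float32)); print(n,q.mean(0).round(1),np.round(r[0],1),np.round(r[1],1),r[2])
f=np.load('scene.npz')['im']; df=cv2.absdiff(f,s).max(2); print('diff at cups/jar/cartridge', [int((df[a:b,c:e]>40).sum()) for a,b,c,e in((175,265,190,285),(145,175,205,230),(255,285,312,332))])
save('w7',np.hstack([cv2.resize(im,(400,300)),cv2.resize(s[100:300,130:400],(400,300))]))
E
```

```text
t: 24.8
ee_pos: [466.9, -7.0, 82.5]
tcp_rot: [[-0.881, 0.0, -0.473], [0.473, 0.003, -0.881], [0.001, -1.0, -0.002]]
force: [0.3, -0.5, 0.3]
opening: 85.5
t: 25.47
ee_pos: [464.0, -6.3, 227.5]
tcp_rot: [[-0.881, -0.005, -0.473], [0.473, 0.004, -0.881], [0.006, -1.0, -0.001]]
force: [-0.4, 0.2, -0.5]
opening: 85.1
white [446.    8.6  44.5] [465.8  -4.9] [ 32.  162.9] 61.80821990966797
purple [513.4 -28.3  52.9] [511.5 -30.5] [36.7 59.1] 61.10258483886719
diff at cups/jar/cartridge [1175, 15, 194]
```

View pics/w7.png

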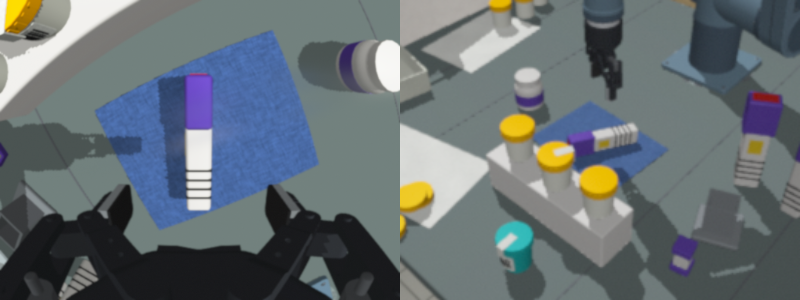

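The scanner lies flat on the mat, window at (200,75) and tail at (198,207). The cups, jar and cartridge look in place. I'll do one numeric check of the bystanders, then hand in.

Run:
```python
from h import *
b,_=eyes.grab_frame('scene'); a=np.load('scene.npz')['im']
for n,lo,hi,(y0,y1,x0,x1) in(('lids',(15,150,120),(32,255,255),(170,250,190,285)),('cartridge',(122,80,30),(150,255,255),(255,285,308,335)),('jar band',(118,60,30),(150,255,255),(145,185,200,235))):
    for im in(a,b):
        m=cv2.inRange(cv2.cvtColor(im[y0:y1,x0:x1],cv2.COLOR_RGB2HSV),lo,hi); k,l,st,ce=cv2.connectedComponentsWithStats(m)
        print(n,[(ce[i].round(1).tolist(),int(st[i,4])) for i in range(1,k) if st[i,4]>25])
print(robot.read_state()['t']); print(robot.close_job())
```

```text
lids [([19.1, 15.2], 353), ([43.4, 35.3], 332), ([73.7, 51.5], 459)]
lids [([19.1, 15.2], 353), ([43.4, 35.3], 333), ([73.7, 51.4], 462)]
cartridge [([13.3, 13.3], 265)]
cartridge [([13.3, 13.6], 266)]
jar band [([17.3, 21.7], 113)]
jar band [([17.3, 21.7], 113)]
25.6167
the job is handed in; nothing more can be done
None
```

I finished the whole sequence and handed the job in at t = 25.6 s of the 64 s allowed. `close_job` gives no verdict, so what follows are my own checks.

I lifted the small scanner from its stand by the handle, laid it on the mat and let go. I then regrasped the handle about 86 mm from the tail and scanned. The scanner is now back on the mat and released.

- **Scan pose:** I aimed the window along the label's facing direction. It was about 63 mm from the label, 1–2 mm off to the side, with its axis at about 122 mm, and the tool moved less than 0.2 mm for 2.7 s. The label was never in view of the wrist camera at the scan pose. Its position comes from the lid and paper strip, where the top and scene cameras agreed within about 1 mm and 3 degrees.
- **Laid back down:** The scanner lies flat on the mat on its narrow side, with the handle top at about 44 mm and the head top at about 53 mm. That fits its expected tilt of about 2.5 degrees. The gripper is open and 145 mm above its release height.
- **Bystanders:** The cup lids, jar and cartridge are within 0.3 pixels of where they were in the first scene picture.
- **Disagreement:** A raw picture difference around the cups and cartridge did show changes. I put this down to shadows and to the scanner now showing behind the cups, because the colour blobs themselves had not moved.

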